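# Roll a sample canister up the reader's infeed ramp and start the reading

## Robot

A 6-joint arm with a two-finger parallel gripper is mounted at the origin on the work surface. World frame = base frame: x ahead of the robot, y to its left, z up, the work surface at z = 0. Lengths are in mm, angles in rad, forces in N, time in s.
With the tool pointing down it reaches from about 325 to 775 mm from the base axis. Payload 5.5 kg.
Tool frame: the origin (TCP) lies on the centre line of the jaws, within the pads' length; the fingertips stand 25 mm ahead of it and the grasp point (between the pads) lies 6 mm ahead of it; z points along the fingers, y is the direction in which the jaws open and shut (so a half turn about z gives the same grasp; the last joint's range is limited). The gripper opens to 88 mm and grips with 3 to 60 N. Pads are 20 mm wide; open, the fingers measure 115 mm over their backs; the gripper's body (75 mm by 178 mm) begins 61 mm behind the grasp point.
Start: joints at [-1.356, 0.091, 1.231, -0, 1.82, -0.057], TCP at [161.079, -577.988, 223.631] pointing down, gripper open.
Joint ranges: [-2.87, 2.87], [-0.86, 2.18], [0.17, 2.46], [-1.51, 4.65], [0.06, 2.69], [-2.65, 2.65]. Speed limits (rad/s): [2.57, 2.57, 3.01, 3.14, 3.14, 3.14].

## Interface

Orientations are given as a unit quaternion [w, x, y, z].
In Python, from bench import manip, vision, job gives the robot as it stands.
- The arm moves only by the tool move_arm, never from a script. Its argument "rows" is a list of rows, each an object of numbers: "tx", "ty", "tz": the shift along the tool's x, y, z each as a share of 0.1 m, from -1 to 1; "wx", "wy", "wz": the turn, a rotation vector about the tool's x, y, z each as a share of pi/2 rad, from -1 to 1; "gripper": the gripper command: -1 is fully open, 1 is shut, values between are in proportion. In form: [{"tx": .., "ty": .., "tz": .., "wx": .., "wy": .., "wz": .., "gripper": ..}, ...]. A call has 1 to 10 rows; each row is the pose to reach, as a shift and turn from the pose commanded when the call began, along the tool's axes at that moment; what a row does not reach only later rows make up. A row lasts 1/8 s, in which the tool goes at most 62.5 mm and 10.7 degrees, less where a joint would pass 70% of its speed; a pose out of reach is approached as far as the arm can. A call with a number of a shift or a turn outside -1 to 1 is refused whole. A call with a gripper value outside its range is refused whole. The fingers move at their own pace and stop on an object; "squeeze" is the grip in N (left out, the last holds). Time passes only in rows, so rows that repeat a pose let the fingers close. It gives the time, the measured TCP pose, the force and the opening at its end, in the units of the state.
- manip.observe(): the state, without advancing time (a new reading comes with each control period).
- vision.camera(name): name is "scene" or "top" or "wrist"; returns a dict with "image" (480x640x3 uint8, blue, green, red), "range_z" (480x640 float32, mm along the optical axis (not along the pixel's ray), 0 where there is no reading), "fovy" (degrees; the focal length in pixels is half the picture's height over the tangent of half this angle, whatever the lens; pixels are square), "cx", "cy" (the principal point, pixels), "extrinsics" (4x4, takes a point from camera to world coordinates). Camera axes: x right, y down, z forward; pixel columns grow to the right and rows downward; lengths in mm; the calibration is good to about 2 mm. A picture is of the moment at which its call begins.
- job.finish_job(): hands the job in, once; it reports no verdict.
The state is a dict: "t": time; "joints": joint angles; "qd": joint speeds; "tau": joint torques, N m; "tool_pos": TCP position; "tcp_rot": TCP orientation; "wrist_force": force on the tool from outside, world axes, zero at the start; "moment": the same for the moment, N m; "opening": opening from 0.0 (shut) to 1.0 (fully open).
Only numpy, scipy, OpenCV 4.12 (cv2) and the standard library are available. Lean on these libraries where they do the work, as an engineer would, in place of code of your own. Each camera call takes 0.05 s, during which the arm holds its last target.

## Task

With the fingertips, push the blue-banded canister slowly and steadily up its lane of the ramp until it drops into the pan against the blue stop plate at the top; do not let it run back down, and do not grip it, lift it or ram it. Then press the green start button fully down once the canister is home, and let go. Leave the orange-banded canister parked at the foot of its lane and leave everything else on the bench alone.

Things in the scene. Friction and masses are not known exactly. Their poses are not given: they have to be found in the camera images.
- blue_can: canister to move: solid cylinder of smooth steel (friction about 0.4), 56 mm diameter, 84 mm long, blue band round its middle, about 0.3 kg, lying on its side across one lane (which one varies). Origin at its centre; y is its axis, parallel to the deck's y; x and z turn as it rolls. At the start it rests against the lip at the foot of its lane, centre at about x = 16, z = 28 mm in the deck's frame
- orange_can: an identical canister with an orange band, parked at the foot of the other lane; to be left there
- deck: sloping aluminium deck, fixed. Origin on its surface at the foot, midway across, 30 mm above the bench. x straight uphill along the surface (8 degrees above level, roughly away from the robot), y across, left looking uphill, z square to the surface, up. Lane centres at y = +57 and -57 mm, each 107 mm wide between rails 9 mm high. Plain surface from x = 0 to 170 mm, then a 3 mm step down into a pan
- ramp: base of the ramp: origin on the bench 30 mm under the deck's, x the level uphill heading; place and heading vary. 242 mm wide, 0.30 m long. A lip 5 mm high crosses the foot at deck x = -8 to 0; downhill of it all is free, so a finger fits behind the canister. Past the stop stands the white reader housing, its top 85 mm above the bench
- home_left (a point): where the centre of a canister lies at the stop, left lane (deck y = +57): x = 191.6, z = 21.6 mm in the deck's frame. The pan, 45 mm long, tilts gently to a blue stop plate 32 mm high. A canister whose centre passes about x = 172 mm rolls into the pan by itself and stays; short of that it rolls back when let go
- home_right (a point): the same for the right lane (deck y = -57 mm)
- start (a joint): travel of the green start button in m: 0 is up, 0.006 fully down; a spring resists it, 5 N at the bottom, and lifts it again when let go
- start_top (a point): centre of the top face of the green start button, a disc 32 mm in diameter facing straight up on a small grey housing that is fixed to the bench to the right of the ramp; it is pressed straight down
- amber_bottle: brown glass bottle with a black cap, 60 mm wide, 140 mm high, left of the ramp; origin at the centre of its underside; to be left alone
- beaker: glass beaker, 70 mm wide, 90 mm high, left of the ramp; origin at the centre of its underside; to be left alone
- dishes: stack of four clear lidded dishes, 90 mm wide, 62 mm high, left of the ramp; origin at the centre of its underside; to be left alone
- spray_bottle: white spray bottle with a red head, 80 mm wide, 180 mm high, right of the ramp; origin at the centre of its underside; to be left alone
Things that resemble listed ones, but are neither listed nor needed, are in the scene too. Of the things that look like the part that bears start, the smallest one is meant.

How it is judged:
By the outcome, as a careful person would: the job done as asked, in the order asked, and still so for the second after the job is handed in, with the robot touching nothing.
It also fails if it takes over 53 s, if anything falls off the work surface, if the arm or the gripper's body presses on something with over 40 N, if the wrist force passes 120 N, or if a joint passes its speed limit or range.

## Working session

There is one attempt and no reset: what is moved stays moved. The work goes in short steps, Python scripts to look and compute and a tool call to move; the robot and the scene stay as the last step left them, time stands still between calls to the robot, and variables do not carry over. Pictures are saved under pics/ and viewed, and the job is handed in when it is done.

Besides the shell and the picture viewer there is one more tool, called after "Call:" by a JSON object that holds its "method" and its "body", one argument or row to a line. move_arm: Moves the arm, as the interface text tells. Shift numbers are shares of 0.1 m and turn numbers shares of pi/2 rad, none past 1 either way. Its arguments: {"type":"object","properties":{"rows":{"type":"array"},"squeeze":{"type":"number"}},"required":["rows"]}

```bash
mkdir -p pics; ls; cat > h.py <<'E'
import numpy as np,cv2,pickle
from bench import manip,vision,job
def cap(n,tag):
    c=vision.camera(n); pickle.dump(c,open(f'pics/{tag}.pkl','wb')); cv2.imwrite(f'pics/{tag}.png',c['image']); return c
def load(tag): return pickle.load(open(f'pics/{tag}.pkl','rb'))
def P(c,u,v,r=1):
    w=c['range_z'][v-r:v+r+1,u-r:u+r+1]; z=np.median(w[w>0])
    f=240/np.tan(np.radians(c['fovy'])/2)
    return (c['extrinsics']@[(u-c['cx'])*z/f,(v-c['cy'])*z/f,z,1])[:3]
def proj(c,p):
    q=np.linalg.inv(c['extrinsics'])@[*p,1]; f=240/np.tan(np.radians(c['fovy'])/2)
    return q[0]/q[2]*f+c['cx'],q[1]/q[2]*f+c['cy']
E
python3 - <<'E'
from h import *
for n in('scene','top'): c=cap(n,n+'0'); print(n,c['fovy'],c['extrinsics'].round(2).tolist())
print(manip.observe())
E
```

```text
pics
scene 47.29487430419028 [[0.83, 0.42, -0.38, 983.7], [0.56, -0.63, 0.53, -620.46], [-0.02, -0.66, -0.75, 992.51], [0.0, 0.0, 0.0, 1.0]]
top 46.21371693301969 [[-0.02, -0.99, 0.16, 258.73], [-1.0, 0.02, -0.02, 51.1], [0.01, -0.16, -0.99, 1587.1], [0.0, 0.0, 0.0, 1.0]]
{'t': 0.1, 'joints': array([-1.35568566e+00,  9.17660073e-02,  1.23176309e+00, -1.03745923e-05,
        1.81978989e+00, -5.66908577e-02]), 'qd': array([ 1.61707363e-03, -2.02442091e-03, -1.94040542e-03,  1.65975531e-05,
       -2.14795229e-03, -1.16252686e-03]), 'tau': array([ 2.96447812e-03, -4.47856736e+01, -4.07570779e+01,  7.01098843e-02,
        2.84062140e-02, -1.18375638e-04]), 'tool_pos': array([ 161.02431418, -577.71584807,  222.63180074]), 'tcp_rot': array([-8.60064484e-04,  9.90779499e-01,  1.35481512e-01, -7.33127059e-05]), 'wrist_force': array([-0.38457661,  0.02305504,  0.33354861]), 'moment': array([ 0.02033517, -0.0224896 ,  0.02815256]), 'opening': 1.0031178944597297}
```

View pics/scene0.png

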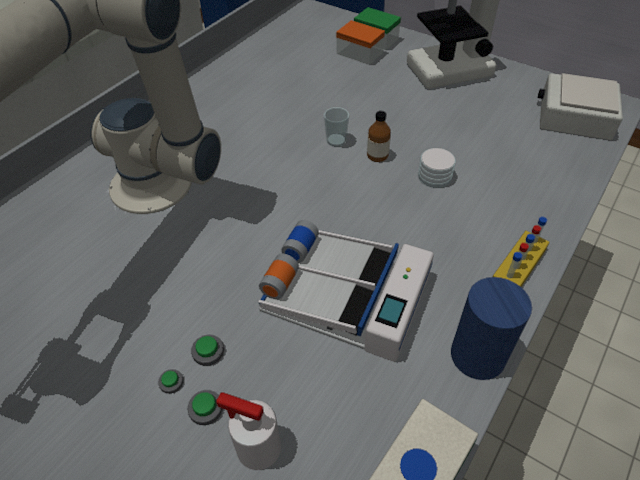

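View pics/top0.png

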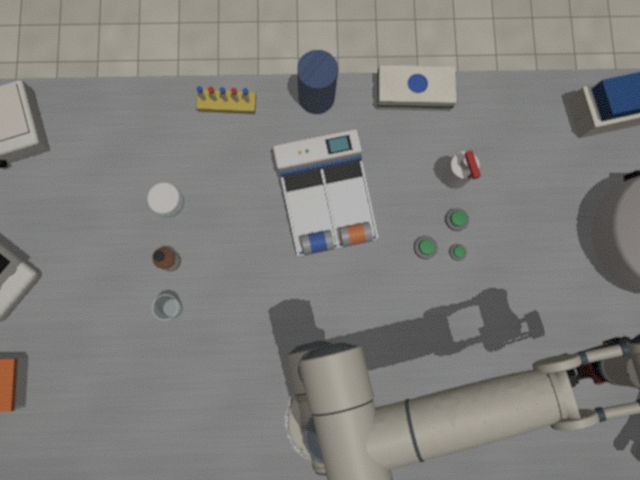

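The blue can is in the left lane, at top (317,242) and scene (300,238). The orange can is in the right lane, at top (355,234). There are three green buttons in the top view: (458,219), (426,247) and (458,252). The one at (458,252), scene (170,380), looks smallest, so I'll check that in an enlarged crop.

```bash
python3 - <<'E'
from h import *
s=load('scene0');t=load('top0')
a=cv2.resize(s['image'][320:440,130:250],(480,480),interpolation=2)
b=cv2.resize(t['image'][120:270,260:500],(800,500),interpolation=2)
cv2.imwrite('pics/ca.png',a);cv2.imwrite('pics/cb.png',b)
for n,c,pts in(('s',s,[(207,345),(170,379),(204,402)]),('t',t,[(458,218),(426,246),(458,251)])):
    for p in pts: print(n,p,P(c,*p).round(1))
# green blobs size
for n,c in(('s',s),('t',t)):
    hsv=cv2.cvtColor(c['image'],cv2.COLOR_BGR2HSV); m=cv2.inRange(hsv,(50,100,50),(75,255,255))
    k,l,st,ce=cv2.connectedComponentsWithStats(m)
    for i in range(1,k):
        if st[i,4]>40: print(n,st[i],ce[i].round(1))
E
```

```text
s (207, 345) [ 469.1 -290.3   29.4]
s (170, 379) [ 456.  -383.9   21.9]
s (204, 402) [ 546.1 -384.1   29.8]
t (458, 218) [ 544.4 -382.3   30.2]
t (426, 246) [ 466.5 -287.2   30.4]
t (458, 251) [ 451.7 -378.8   20.6]
s [354   7  47  25 585] [377.   18.1]
s [196 336  21  21 337] [205.7 345.7]
s [161 371  17  16 196] [168.8 378.1]
s [192 393  23  23 403] [203.  403.3]
t [451 212  15  13 143] [458.  218.1]
t [420 240  14  14 145] [426.4 246.5]
t [454 247  10   9  74] [458.5 251.1]
```

View pics/ca.png

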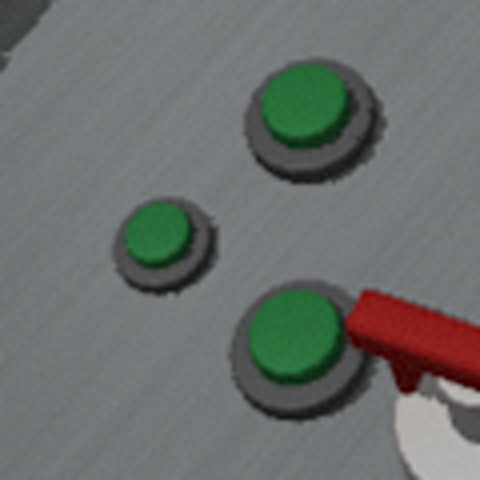

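View pics/cb.png

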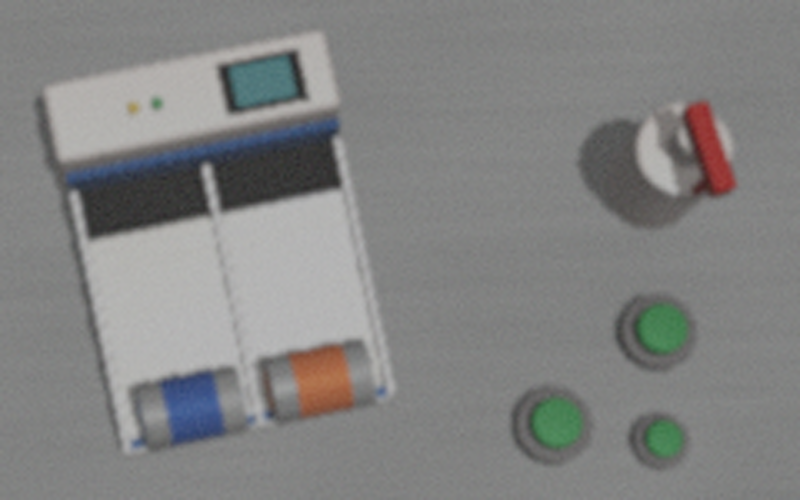

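The crops confirm it: (458,252) in top, (170,379) in scene, is the smallest button. Next I'll fit the ramp pose.

```bash
python3 - <<'E'
from h import *
from scipy.optimize import least_squares
def cloud(c):
    z=c['range_z'];v,u=np.nonzero(z>0);zz=z[v,u];f=240/np.tan(np.radians(c['fovy'])/2)
    p=np.c_[(u-c['cx'])*zz/f,(v-c['cy'])*zz/f,zz,np.ones(len(u))]@c['extrinsics'].T
    return p[:,:3],c['image'][v,u],u,v
def D(q,p):
    x0,y0,yaw=q; c,s=np.cos(yaw),np.sin(yaw); a=p-[x0,y0,30]
    X=c*a[:,0]+s*a[:,1];Y=-s*a[:,0]+c*a[:,1];Z=a[:,2]; k,m=np.cos(np.radians(8)),np.sin(np.radians(8))
    return np.c_[k*X+m*Z,Y,-m*X+k*Z]
t=load('top0')
g=[P(t,*p) for p in[(317,242),(355,234)]];print(np.round(g,1))
# initial from can centers
d=g[0]-g[1];yaw=np.arctan2(-d[0],d[1]);mid=(g[0]+g[1])/2
q0=np.array([mid[0]-20*np.cos(yaw),mid[1]-20*np.sin(yaw),yaw])
for n in('top','scene','both'):
    cl=[cloud(load(k+'0')) for k in(('top','scene') if n=='both' else (n,))]
    p=np.vstack([c[0] for c in cl]);col=np.vstack([c[1] for c in cl])
    hsv=cv2.cvtColor(col[None],cv2.COLOR_BGR2HSV)[0]
    q=q0.copy()
    for it in range(6):
        d=D(q,p)
        cm=(abs(d[:,0]-16)<35)&(abs(d[:,1])<105)&(d[:,2]>15)&(d[:,2]<65)
        sat=hsv[:,1]>120
        mb=cm&sat&(abs(hsv[:,0].astype(int)-113)<12); mo=cm&sat&(hsv[:,0]<20)
        def res(q):
            e=D(q,p[cm]);r=np.hypot(e[:,0]-16,e[:,2]-28)-28
            yb=D(q,p[mb])[:,1];yo=D(q,p[mo])[:,1]
            return np.r_[np.clip(r,-6,6),[20*((yb.min()+yb.max())/2-57),20*((yo.min()+yo.max())/2+57)]]
        q=least_squares(res,q).x
    e=D(q,p[cm]);r=np.hypot(e[:,0]-16,e[:,2]-28)-28
    dk=D(q,p);dm=(dk[:,0]>60)&(dk[:,0]<150)&(abs(abs(dk[:,1])-57)<35)&(abs(dk[:,2])<15)
    A=np.c_[dk[dm][:,:2],np.ones(dm.sum())];
    print(n,q.round(3),np.degrees(q[2]).round(2),'r',np.median(r).round(2),r.std().round(2),cm.sum(),'bands',D(q,p[mb])[:,1].min().round(1),D(q,p[mb])[:,1].max().round(1),D(q,p[mo])[:,1].min().round(1),D(q,p[mo])[:,1].max().round(1),'plane',np.linalg.lstsq(A,dk[dm][:,2],rcond=None)[0].round(4))
    pl=(hsv[:,1]>120)&(abs(hsv[:,0].astype(int)-113)<14)&(dk[:,0]>190)&(dk[:,0]<245)&(abs(dk[:,1])<110)&(abs(dk[:,2]-25)<15)
    print('plate',dk[pl].min(0),dk[pl].max(0))
for r in (5,15): print()
E
```

```text
[[476.2  18.9  87.5]
 [496.  -84.4  86.2]]
top [ 4.77916e+02 -3.70230e+01  1.90000e-01] 10.9 r -0.08 3.3 1282 bands 34.9 72.7 -73.7 -33.8 plane [ 0.0003 -0.0007  0.1639]
plate [ 220.62136835 -107.17426422   15.71820696] [224.66295896  97.08103759  25.59805292]
scene [ 4.81083e+02 -5.42440e+01  1.84000e-01] 10.55 r -0.54 5.45 1966 bands 2.6 94.4 -82.6 -14.4 plane [ 0.0008  0.0022 -0.0665]
plate [219.37216155 -99.678983    10.00083802] [229.26385358 109.71357161  25.00687832]
both [ 4.8112e+02 -5.4240e+01  1.8400e-01] 10.56 r -0.34 4.83 3171 bands 2.6 94.4 -82.6 -14.4 plane [0.0004 0.0014 0.0049]
plate [219.35144057 -99.70988064  10.00570032] [229.21769535 109.68321365  25.61503337]
```

```bash
python3 - <<'E'
from h import *
def ray(c,u,v,z):
    f=240/np.tan(np.radians(c['fovy'])/2);E=c['extrinsics'];d=E[:3,:3]@[(u-c['cx'])/f,(v-c['cy'])/f,1];o=E[:3,3]
    return o+d*(z-o[2])/d[2]
t=load('top0');s=load('scene0')
for p in[(458.5,251.1)]: print(ray(t,*p,21))
print(ray(s,168.8,378.1,21))
cv2.imwrite('pics/cc.png',cv2.resize(t['image'][180:265,270:390],None,fx=6.6,fy=6.6,interpolation=2))
cv2.imwrite('pics/cd.png',cv2.resize(s['image'][210:370,250:440],None,fx=3.75,fy=3.75,interpolation=2))
a=ray(t,297.5,255,38);b=ray(t,377.9,237.6,38);print(a,b,np.linalg.norm(a-b),(a+b)/2,np.degrees(np.arctan2(-(a-b)[0],(a-b)[1])))
E
```

```text
[ 451.33619113 -380.07163526   21.        ]
[ 452.19619304 -383.57021469   21.        ]
[448.16037453  72.77996471  38.        ] [ 492.08702061 -152.34281307   38.        ] 229.3682962192649 [470.12369757 -39.78142418  38.        ] 11.041001574403047
```

View pics/cc.png

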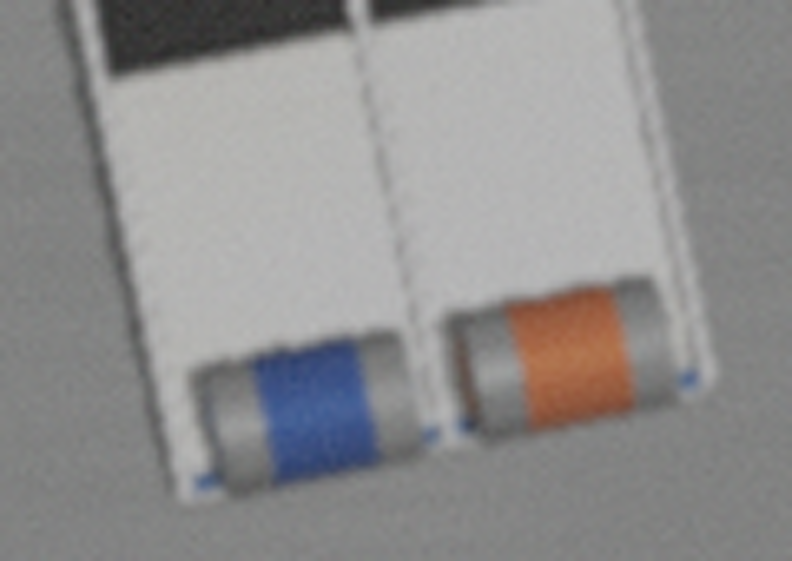

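View pics/cd.png

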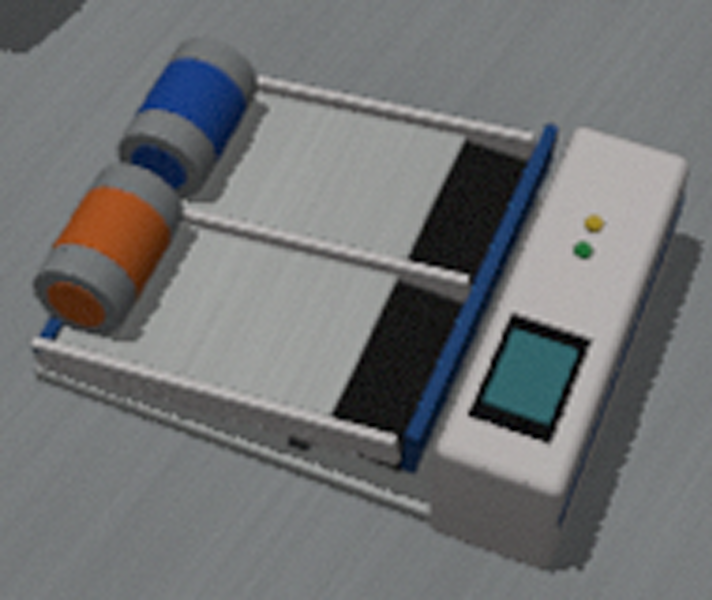

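The canister is in the left lane. The fit gives the deck origin at about (478,-39), heading 10.9°, and the button at about (452,-382,21). I'm heading to a point behind the canister with the jaws half open, so two fingertips push it.

Call:
{"method": "move_arm", "body": {
  "rows": [
    {"tx":0.41,"ty":-0.49,"tz":0,"wx":0,"wy":0,"wz":0,"gripper":0},
    {"tx":0.82,"ty":-0.985,"tz":0,"wx":0,"wy":0,"wz":0,"gripper":0},
    {"tx":0.82,"ty":-0.985,"tz":0,"wx":0,"wy":0,"wz":0,"gripper":0}
  ]
}}

```text
t: 0.48
tool_pos: [215.0, -458.3, 223.6]
tcp_rot: [-0.0, 0.991, 0.137, 0.0]
wrist_force: [-0.1, -0.8, 0.3]
opening: 0.695
```

Call:
{"method": "move_arm", "body": {
  "rows": [
    {"tx":0.41,"ty":-0.49,"tz":0,"wx":0,"wy":0,"wz":0,"gripper":0},
    {"tx":0.82,"ty":-0.985,"tz":0,"wx":0,"wy":0,"wz":0,"gripper":0},
    {"tx":0.82,"ty":-0.985,"tz":0,"wx":0,"wy":0,"wz":0,"gripper":0}
  ]
}}

```text
t: 0.85
tool_pos: [267.3, -342.4, 224.1]
tcp_rot: [0.0, 0.991, 0.137, 0.0]
wrist_force: [0.2, 0.2, -0.0]
opening: 0.5
```

Call:
{"method": "move_arm", "body": {
  "rows": [
    {"tx":0.41,"ty":-0.49,"tz":0,"wx":0,"wy":0,"wz":0,"gripper":0},
    {"tx":0.82,"ty":-0.985,"tz":0,"wx":0,"wy":0,"wz":0,"gripper":0},
    {"tx":0.82,"ty":-0.985,"tz":0,"wx":0,"wy":0,"wz":0,"gripper":0}
  ]
}}

```text
t: 1.23
tool_pos: [320.0, -225.8, 223.9]
tcp_rot: [0.0, 0.99, 0.138, 0.0]
wrist_force: [-0.1, -1.0, -0.1]
opening: 0.501
```

Call:
{"method": "move_arm", "body": {
  "rows": [
    {"tx":0.41,"ty":-0.49,"tz":0,"wx":0,"wy":0,"wz":0,"gripper":0},
    {"tx":0.82,"ty":-0.985,"tz":0,"wx":0,"wy":0,"wz":0,"gripper":0},
    {"tx":0.82,"ty":-0.985,"tz":0,"wx":0,"wy":0,"wz":0,"gripper":0}
  ]
}}

```text
t: 1.6
tool_pos: [372.4, -109.0, 223.4]
tcp_rot: [-0.0, 0.99, 0.138, -0.0]
wrist_force: [0.0, -0.4, -0.9]
opening: 0.496
```

Call:
{"method": "move_arm", "body": {
  "rows": [
    {"tx":0.41,"ty":-0.49,"tz":0,"wx":0,"wy":0,"wz":0.052,"gripper":0},
    {"tx":0.82,"ty":-0.985,"tz":0,"wx":0,"wy":0,"wz":0.052,"gripper":0},
    {"tx":0.82,"ty":-0.985,"tz":0,"wx":0,"wy":0,"wz":0.052,"gripper":0},
    {"tx":0.82,"ty":-0.985,"tz":0,"wx":0,"wy":0,"wz":0.052,"gripper":0}
  ]
}}

```text
t: 2.1
tool_pos: [424.1, 4.6, 223.3]
tcp_rot: [0.001, 0.996, 0.094, -0.001]
wrist_force: [-0.1, -0.8, 0.2]
opening: 0.502
```

```bash
python3 - <<'E'
from h import *
o=manip.observe();print(o['t'],o['tool_pos'],o['tcp_rot'],o['opening'],o['wrist_force'])
cap('wrist','w1')
E
```

```text
2.1 [424.08271663   4.55740999 223.28080307] [ 5.24904446e-04  9.95551426e-01  9.42163438e-02 -6.01996822e-04] 0.5019411600242539 [-0.05551254 -0.78642115  0.15666274]
```

View pics/w1.png

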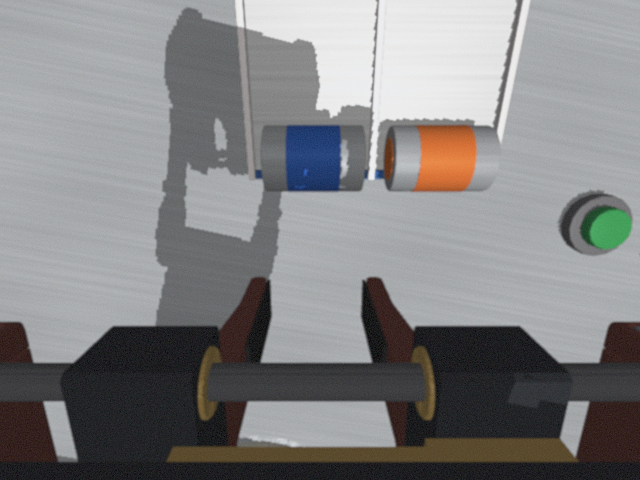

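The wrist view shows the blue can centred at about (314,158) and the fingertips midway at about (315,282). They line up, and the lip is level in the image. I'll check the numbers before going down.

```bash
python3 - <<'E'
from h import *
c=load('w1')
for p in[(264,158),(314,158),(314,130),(314,185),(362,158),(442,158),(251,176),(500,150),(375,176)]: print(p,P(c,*p).round(1))
o=manip.observe();yaw=2*np.arctan2(o['tcp_rot'][2],o['tcp_rot'][1]);print(np.degrees(yaw))
E
```

```text
(264, 158) [473.8  55.   88.3]
(314, 158) [481.3  16.   88.2]
(314, 130) [502.3  20.   75.6]
(314, 185) [459.1  11.8  80. ]
(362, 158) [488.4 -21.6  87.6]
(442, 158) [500.4 -84.   88.3]
(251, 176) [450.8  70.7  39. ]
(500, 150) [ 519.4 -170.2    1.2]
(375, 176) [472.4 -44.7  34.4]
10.740567541517464
```

Call:
{"method": "move_arm", "body": {
  "rows": [
    {"tx":0,"ty":-0.01,"tz":0.5,"wx":0,"wy":0,"wz":0,"gripper":0},
    {"tx":0,"ty":-0.01,"tz":0.95,"wx":0,"wy":0,"wz":0,"gripper":0},
    {"tx":0,"ty":-0.01,"tz":0.95,"wx":0,"wy":0,"wz":0,"gripper":0}
  ]
}}

```text
t: 2.52
tool_pos: [421.3, 5.5, 125.2]
tcp_rot: [-0.0, 0.996, 0.093, -0.004]
wrist_force: [0.2, -0.6, 0.6]
opening: 0.502
```

Call:
{"method": "move_arm", "body": {
  "rows": [
    {"tx":0,"ty":0,"tz":0.3,"wx":0,"wy":0,"wz":0,"gripper":0},
    {"tx":0,"ty":0,"tz":0.55,"wx":0,"wy":0,"wz":0,"gripper":0},
    {"tx":0,"ty":0,"tz":0.55,"wx":0,"wy":0,"wz":0,"gripper":0}
  ]
}}

```text
t: 2.9
tool_pos: [423.5, 6.3, 74.3]
tcp_rot: [0.0, 0.996, 0.094, -0.0]
wrist_force: [0.3, -0.1, 0.1]
opening: 0.499
```

Call:
{"method": "move_arm", "body": {
  "rows": [
    {"tx":0.03,"ty":0,"tz":0,"gripper":0},
    {"tx":0.06,"ty":0,"tz":0,"gripper":0},
    {"tx":0.09,"ty":0,"tz":0,"gripper":0},
    {"tx":0.12,"ty":0,"tz":-0.002,"gripper":0},
    {"tx":0.14,"ty":0,"tz":-0.005,"gripper":0},
    {"tx":0.16,"ty":0,"tz":-0.008,"gripper":0}
  ]
}}

```text
$.rows[0]: bad value
```

```bash
python3 - <<'E'
from h import *
cap('wrist','w2');cap('scene','s2')
E
```

```text
(no output)
```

View pics/w2.png

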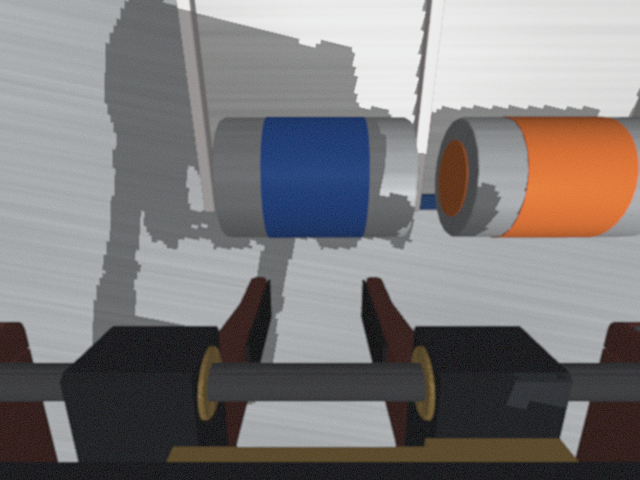

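View pics/s2.png

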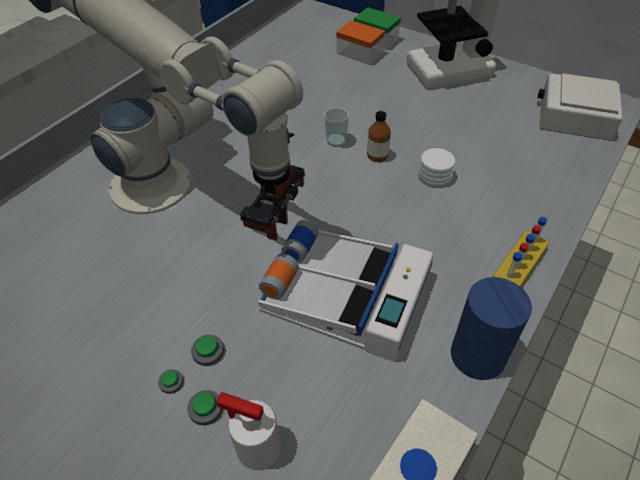

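The tips are behind the can, aligned and clear of it. That refused call was missing the turn fields, so I'm sending the approach again with them filled in.

Call:
{"method": "move_arm", "body": {
  "rows": [
    {"tx":0.04,"ty":0,"tz":0,"wx":0,"wy":0,"wz":0,"gripper":0},
    {"tx":0.08,"ty":0,"tz":0,"wx":0,"wy":0,"wz":0,"gripper":0},
    {"tx":0.11,"ty":0,"tz":0,"wx":0,"wy":0,"wz":0,"gripper":0},
    {"tx":0.13,"ty":0,"tz":0,"wx":0,"wy":0,"wz":0,"gripper":0},
    {"tx":0.15,"ty":0,"tz":0,"wx":0,"wy":0,"wz":0,"gripper":0}
  ]
}}

```text
t: 3.62
tool_pos: [438.4, 10.4, 73.6]
tcp_rot: [-0.0, 0.995, 0.095, -0.0]
wrist_force: [-0.2, -0.5, 0.1]
opening: 0.504
```

Call:
{"method": "move_arm", "body": {
  "rows": [
    {"tx":0.02,"ty":0,"tz":-0.003,"wx":0,"wy":0,"wz":0,"gripper":0},
    {"tx":0.04,"ty":0,"tz":-0.006,"wx":0,"wy":0,"wz":0,"gripper":0},
    {"tx":0.06,"ty":0,"tz":-0.008,"wx":0,"wy":0,"wz":0,"gripper":0},
    {"tx":0.08,"ty":0,"tz":-0.011,"wx":0,"wy":0,"wz":0,"gripper":0},
    {"tx":0.1,"ty":0,"tz":-0.014,"wx":0,"wy":0,"wz":0,"gripper":0},
    {"tx":0.12,"ty":0,"tz":-0.017,"wx":0,"wy":0,"wz":0,"gripper":0},
    {"tx":0.14,"ty":0,"tz":-0.02,"wx":0,"wy":0,"wz":0,"gripper":0},
    {"tx":0.16,"ty":0,"tz":-0.022,"wx":0,"wy":0,"wz":0,"gripper":0}
  ]
}}

```text
t: 4.62
tool_pos: [454.1, 13.3, 79.1]
tcp_rot: [0.0, 0.995, 0.095, 0.0]
wrist_force: [-11.8, -1.7, 20.3]
opening: 0.495
```

```bash
python3 - <<'E'
from h import *
cap('wrist','w3')
E
```

```text
(no output)
```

View pics/w3.png

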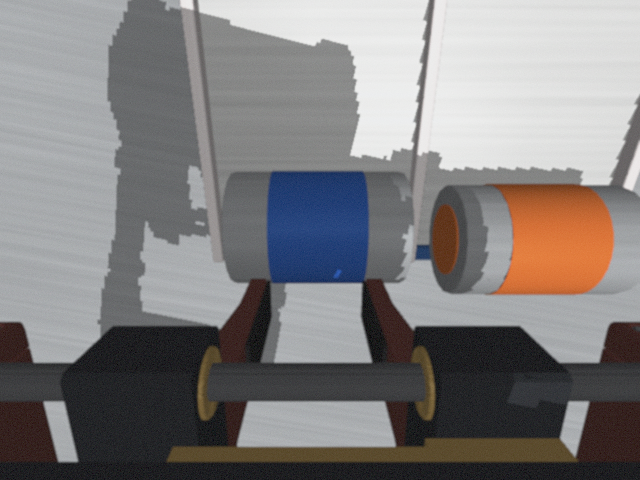

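Forces of 12 N back and 20 N up are too high for this can, and they suggest contact high on its back. I'll measure before going further.

```bash
python3 - <<'E'
from h import *
c=load('w3');o=manip.observe();print(o['t'],o['tool_pos'].round(1),o['wrist_force'].round(1),o['moment'].round(2))
T=o['tool_pos'];y=np.radians(10.9);ex=np.array([np.cos(y),np.sin(y),0]);ey=np.array([-np.sin(y),np.cos(y),0])
for v in range(160,300,8):
    for u in (318,262,372,240,390):
        p=P(c,u,v,0)-T; print(u,v,(p@ex).round(1),(p@ey).round(1),p[2].round(1),end=' | ')
    print()
print(c['extrinsics'].round(3),c['fovy'])
cv2.imwrite('pics/cw3.png',cv2.resize(c['image'][160:460,180:460],(747,800),interpolation=2)[:600])
s=cap('scene','s3');cv2.imwrite('pics/cs3.png',cv2.resize(s['image'][150:310,220:420],(750,600),interpolation=2))
E
```

```text
4.675 [454.4  13.3  79.3] [-9.9 -0.3 17.8] [0.   1.65 0.02]
318 160 63.0 -2.0 -40.9 | 262 160 62.9 28.6 -42.3 | 372 160 62.9 -31.6 -42.5 | 240 160 62.9 40.7 -42.7 | 390 160 62.9 -41.4 -42.5 | 
318 168 58.7 -2.0 -41.9 | 262 168 58.6 28.9 -43.1 | 372 168 58.6 -31.8 -42.6 | 240 168 58.6 41.0 -42.7 | 390 168 58.6 -41.8 -42.9 | 
318 176 57.7 -1.8 -10.9 | 262 176 57.7 24.4 -10.7 | 372 176 57.8 -27.0 -10.1 | 240 176 57.7 34.7 -10.8 | 390 176 nan nan nan | 
318 184 55.0 -1.8 -3.1 | 262 184 54.7 23.7 -4.8 | 372 184 54.9 -26.1 -3.2 | 240 184 54.8 33.6 -4.6 | 390 184 54.8 -34.4 -4.5 | 
318 192 51.8 -1.8 -0.1 | 262 192 51.9 23.0 0.5 | 372 192 51.7 -25.8 -0.5 | 240 192 51.9 32.8 0.3 | 390 192 51.9 -33.7 0.2 | 
318 200 49.0 -1.7 4.2 | 262 200 48.7 22.9 2.6 | 372 200 48.7 -25.5 2.7 | 240 200 48.7 32.6 2.5 | 390 200 48.5 -33.6 1.7 | 
318 208 45.8 -1.7 5.9 | 262 208 45.5 22.7 4.4 | 372 208 45.3 -25.5 3.6 | 240 208 45.5 32.4 4.3 | 390 208 45.6 -33.1 5.0 | 
318 216 42.6 -1.7 7.6 | 262 216 42.4 22.6 6.5 | 372 216 42.5 -25.0 7.2 | 240 216 42.5 32.0 7.1 | 390 216 nan nan nan | 
318 224 39.2 -1.7 8.1 | 262
[... 777 characters left out ...]
5 5.2 | 240 272 16.0 33.8 5.5 | 390 272 15.8 -34.8 5.1 | 
318 280 10.6 -1.8 1.8 | 262 280 11.4 24.2 3.8 | 372 280 11.3 -26.9 3.5 | 240 280 9.7 35.4 -0.2 | 390 280 9.6 -36.2 -0.4 | 
318 288 -28.9 -2.4 -78.8 | 262 288 11.5 22.9 13.2 | 372 288 11.0 -25.7 12.2 | 240 288 -28.7 53.2 -78.4 | 390 288 -29.0 -53.8 -78.9 | 
318 296 -35.4 -2.4 -79.4 | 262 296 9.7 22.4 17.5 | 372 296 10.8 -24.5 20.1 | 240 296 -35.1 53.6 -78.7 | 390 296 -35.1 -54.1 -78.6 | 
[[ 1.89000e-01 -9.43000e-01 -2.74000e-01  5.29551e+02]
 [-9.82000e-01 -1.81000e-01 -5.40000e-02  2.71120e+01]
 [ 1.00000e-03  2.79000e-01 -9.60000e-01  2.40417e+02]
 [ 0.00000e+00  0.00000e+00  0.00000e+00  1.00000e+00]] 66.80263306970467
  return _methods._mean(a, axis=axis, dtype=dtype,
  ret = ret.dtype.type(ret / rcount)
```

View pics/cw3.png

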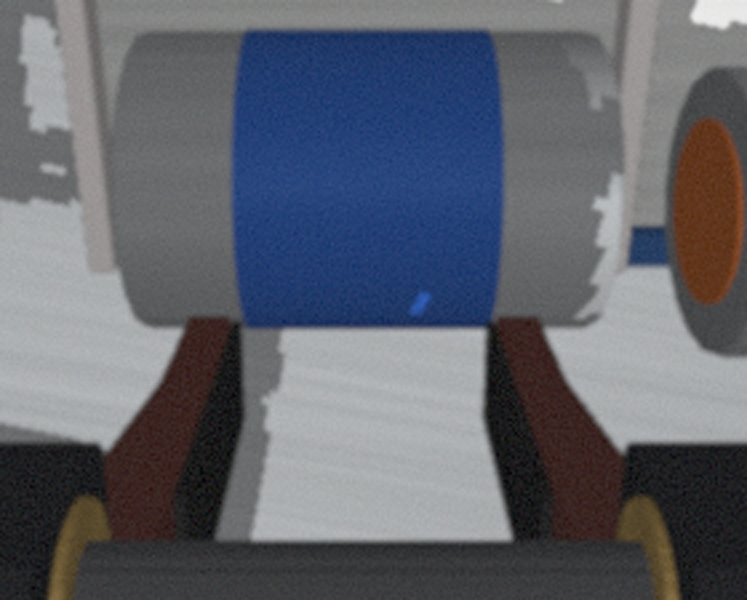

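View pics/cs3.png

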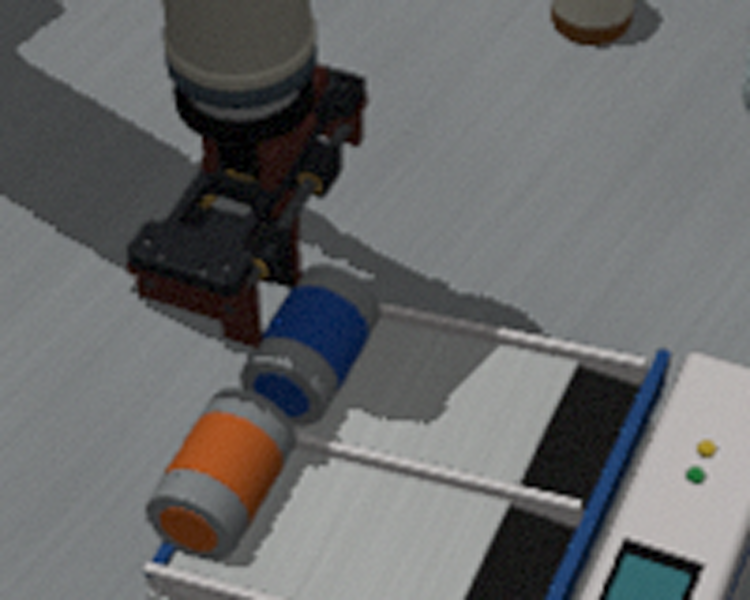

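```bash
python3 - <<'E' 2>/dev/null
from h import *
s=load('s3')
for tag,T in(('w1',[424.1,4.6,223.3]),('w2',[423.5,6.3,74.3])):
    c=load(tag);y=np.radians(10.8);ex=np.array([np.cos(y),np.sin(y),0]);ey=np.array([-np.sin(y),np.cos(y),0])
    for v in range(274,330,3):
        for u in(260,265,368,375):
            p=P(c,u,v,0)-T;print(u,v,(p@ex).round(1),(p@ey).round(1),p[2].round(1),end=' | ')
        print()
for v in range(230,246,1): print(v,[P(s,u,v,0).round(0).tolist() for u in(281,284,286)])
E
```

```text
260 274 -75.6 62.0 -223.4 | 265 274 -75.7 56.4 -223.7 | 368 274 -75.7 -60.2 -223.7 | 375 274 -75.1 -67.9 -222.1 | 
260 277 11.5 25.7 -0.3 | 265 277 -79.6 56.7 -224.3 | 368 277 -79.3 -60.3 -223.5 | 375 277 11.1 -29.2 -1.2 | 
260 280 11.5 25.2 3.4 | 265 280 11.3 22.9 2.9 | 368 280 11.7 -25.1 3.9 | 375 280 11.5 -28.4 3.5 | 
260 283 11.5 24.7 6.9 | 265 283 10.5 22.7 4.7 | 368 283 11.1 -24.8 6.1 | 375 283 11.0 -28.1 5.9 | 
260 286 10.7 24.5 8.7 | 265 286 10.2 22.4 7.4 | 368 286 10.9 -24.4 9.2 | 375 286 11.3 -27.4 10.1 | 
260 289 11.3 23.8 13.4 | 265 289 9.6 22.1 9.5 | 368 289 10.4 -24.1 11.3 | 375 289 11.6 -26.8 13.9 | 
260 292 11.2 23.4 16.2 | 265 292 10.2 21.5 14.0 | 368 292 10.1 -23.8 13.8 | 375 292 10.9 -26.5 15.6 | 
260 295 11.2 22.9 19.3 | 265 295 9.6 21.3 15.9 | 368 295 9.5 -23.5 15.7 | 375 295 11.2 -25.9 19.4 | 
260 298 10.2 22.8 20.2 | 265 298 8.5 21.2 16.5 | 368 298 9.9 -23.0 19.4 | 375 298 11.5 -25.4 22.8 | 
260 301 9.9 22.5 22.4 | 265 301 6.7 21.4 15.7 | 368 301 10.1 -22.5 22.8 | 375 301 11.3 -25.0 25.2 | 
260 304 10.3 22.0 25.9 | 265 304 6.2 21.2 17.7 | 368 304 8.4 -22.7 22.2
[... 3199 characters left out ...]
0]]
236 [[456.0, -19.0, 96.0], [499.0, -58.0, 159.0], [469.0, -17.0, 102.0]]
237 [[454.0, -16.0, 88.0], [463.0, -17.0, 95.0], [468.0, -16.0, 97.0]]
238 [[455.0, -18.0, 87.0], [464.0, -18.0, 93.0], [465.0, -13.0, 89.0]]
239 [[454.0, -17.0, 83.0], [462.0, -16.0, 87.0], [466.0, -14.0, 87.0]]
240 [[407.0, 36.0, -1.0], [460.0, -14.0, 80.0], [468.0, -17.0, 88.0]]
241 [[410.0, 32.0, -0.0], [415.0, 38.0, -2.0], [468.0, -17.0, 84.0]]
242 [[410.0, 32.0, -3.0], [417.0, 34.0, -1.0], [421.0, 37.0, -0.0]]
243 [[413.0, 28.0, -0.0], [418.0, 33.0, -2.0], [423.0, 35.0, -2.0]]
244 [[414.0, 27.0, -3.0], [422.0, 28.0, 1.0], [425.0, 31.0, -0.0]]
245 [[416.0, 23.0, -2.0], [423.0, 26.0, -0.0], [470.0, -21.0, 77.0]]
```

Both cameras put the physical fingertips at the reported tool_pos, not 25 mm below it. That means the tips ended up on the can's upper back. Before lowering, I'll check where the underside of the gripper body sits relative to the tips, so it clears the orange can.

```bash
python3 - <<'E' 2>/dev/null
from h import *
T=np.array([454.4,13.3,79.3]);y=np.radians(10.8);R=np.array([[np.cos(y),np.sin(y),0],[-np.sin(y),np.cos(y),0],[0,0,1]])
for tag,T in(('s2',[423.5,6.3,74.3]),('s3',[454.4,13.3,79.3])):
    c=load(tag);z=c['range_z'];v,u=np.nonzero(z>0);zz=z[v,u];f=240/np.tan(np.radians(c['fovy'])/2)
    p=(np.c_[(u-c['cx'])*zz/f,(v-c['cy'])*zz/f,zz,np.ones(len(u))]@c['extrinsics'].T)[:,:3]-T
    p=p@R.T
    m=(abs(p[:,0])<60)&(abs(p[:,1])<130)&(p[:,2]>-5)&(p[:,2]<140)
    for a in range(-120,120,10):
        k=m&(p[:,1]>=a)&(p[:,1]<a+10)&(p[:,0]<20)
        if k.sum()>3: print(tag,a,np.percentile(p[k,2],2).round(),p[k,2].min().round(),p[k,0].min().round(),p[k,0].max().round(),k.sum())
E
```

```text
s2 -100 119.0 118.0 -16.0 14.0 8
s2 -90 83.0 82.0 -31.0 20.0 246
s2 -80 81.0 76.0 -30.0 20.0 132
s2 -70 121.0 120.0 -30.0 20.0 89
s2 -60 119.0 118.0 -22.0 19.0 20
s2 -50 103.0 102.0 -21.0 20.0 40
s2 -40 3.0 2.0 -21.0 19.0 120
s2 -30 5.0 2.0 -21.0 19.0 159
s2 -20 120.0 120.0 -21.0 20.0 119
s2 -10 113.0 111.0 -15.0 11.0 34
s2 20 1.0 -1.0 -4.0 19.0 123
s2 30 20.0 19.0 12.0 13.0 13
s2 50 115.0 114.0 12.0 20.0 6
s2 60 115.0 115.0 11.0 20.0 9
s2 70 83.0 83.0 11.0 19.0 24
s2 80 120.0 119.0 6.0 20.0 14
s3 -120 -2.0 -2.0 3.0 20.0 24
s3 -110 -2.0 -3.0 2.0 20.0 23
s3 -100 -2.0 -2.0 -19.0 20.0 25
s3 -90 3.0 -3.0 -33.0 20.0 278
s3 -80 -1.0 -4.0 -32.0 20.0 165
s3 -70 3.0 0.0 -32.0 20.0 93
s3 -60 117.0 116.0 -26.0 19.0 34
s3 -50 -3.0 -4.0 -23.0 20.0 44
s3 -40 0.0 -3.0 -23.0 20.0 123
s3 -30 1.0 -1.0 -21.0 20.0 172
s3 -20 3.0 -0.0 -21.0 19.0 143
s3 -10 -2.0 -4.0 -12.0 20.0 38
s3 0 -3.0 -4.0 -13.0 20.0 16
s3 10 -0.0 -0.0 0.0 19.0 12
s3 20 0.0 -1.0 -3.0 20.0 115
s3 30 0.0 0.0 12.0 20.0 13
s3 40 9.0 4.0 17.0 20.0 4
s3 50 117.0 116.0 13.0 20.0 8
s3 60 119.0 119.0 17.0 20.0 7
s3 70 81.0 81.0 11.0 20.0 21
s3 80 119.0 119.0 7.0 19.0 12
```

The body is about 80 mm above the tips, so there's plenty of clearance. I'll ease back slowly (the can has moved only about 4 mm), lower the tips below the can's mid-height, and contact it again.

Call:
{"method": "move_arm", "body": {
  "rows": [
    {"tx":-0.02,"ty":0,"tz":0,"wx":0,"wy":0,"wz":0,"gripper":0},
    {"tx":-0.04,"ty":0,"tz":0,"wx":0,"wy":0,"wz":0,"gripper":0},
    {"tx":-0.06,"ty":0,"tz":0,"wx":0,"wy":0,"wz":0,"gripper":0},
    {"tx":-0.08,"ty":0,"tz":0,"wx":0,"wy":0,"wz":0,"gripper":0},
    {"tx":-0.1,"ty":0,"tz":0,"wx":0,"wy":0,"wz":0,"gripper":0},
    {"tx":-0.14,"ty":0,"tz":0,"wx":0,"wy":0,"wz":0,"gripper":0},
    {"tx":-0.22,"ty":0,"tz":0,"wx":0,"wy":0,"wz":0,"gripper":0},
    {"tx":-0.3,"ty":0,"tz":0,"wx":0,"wy":0,"wz":0,"gripper":0},
    {"tx":-0.32,"ty":0,"tz":0.15,"wx":0,"wy":0,"wz":0,"gripper":0},
    {"tx":-0.32,"ty":0,"tz":0.28,"wx":0,"wy":0,"wz":0,"gripper":0}
  ]
}}

```text
t: 5.98
tool_pos: [422.2, 7.3, 46.5]
tcp_rot: [-0.0, 0.995, 0.095, -0.0]
wrist_force: [1.2, -0.8, 0.4]
opening: 0.498
```

```bash
python3 - <<'E' 2>/dev/null
from h import *
c=cap('wrist','w4');o=manip.observe();T=o['tool_pos'];print(o['t'],T.round(1),o['wrist_force'].round(1))
y=np.radians(10.8);R=np.array([[np.cos(y),np.sin(y),0],[-np.sin(y),np.cos(y),0],[0,0,1]])
for v in range(100,270,8): print(v,*[(R@(P(c,u,v,0)-T)).round(1).tolist() for u in(318,230,395)])
E
```

```text
6.025 [421.2   7.4  44.4] [-0.2  0.  -1.3]
100 [92.2, -1.9, -7.5] [92.1, 36.8, -7.5] [92.2, -35.7, -7.4]
108 [89.0, -1.9, -9.2] [88.7, 36.7, -6.0] [88.9, -35.9, -7.3]
116 [83.9, -1.7, 28.2] [84.0, 29.6, 26.5] [84.1, -29.2, 26.3]
124 [81.2, -1.7, 32.3] [81.1, 28.8, 30.8] [81.2, -28.3, 31.3]
132 [78.5, -1.7, 35.1] [78.5, 27.9, 35.8] [78.6, -27.7, 35.3]
140 [76.0, -1.7, 38.8] [75.9, 27.7, 37.3] [76.0, -27.2, 38.1]
148 [73.5, -1.7, 40.1] [73.3, 27.6, 38.4] [73.5, -27.1, 39.4]
156 [70.9, -1.7, 41.0] [70.9, 27.3, 40.4] [70.9, -27.2, 39.8]
164 [68.4, -1.7, 42.1] [68.4, 27.1, 41.9] [68.4, -27.0, 41.4]
172 [65.9, -1.7, 42.8] [65.8, 27.2, 42.3] [66.0, -26.9, 42.7]
180 [63.4, -1.7, 43.6] [63.4, 27.1, 43.4] [63.4, -27.0, 43.0]
188 [60.9, -1.7, 44.5] [60.8, 27.3, 43.5] [60.9, -26.9, 44.2]
196 [58.2, -1.7, 44.0] [58.1, 27.4, 43.6] [58.4, -27.0, 44.5]
204 [55.5, -1.7, 43.6] [55.5, 27.5, 44.0] [55.6, -27.3, 43.9]
212 [52.7, -1.7, 43.1] [52.7, 27.8, 43.5] [52.6, -27.8, 42.5]
220 [49.8, -1.7, 42.8] [49.3, 28.6, 40.8] [49.6, -28.1, 41.7]
228 [46.9, -1.7, 42.2] [46.4, 28.9, 40.5] [46.7, -28.4, 41.3]
236 [43.4, -1.8, 39.8] [43.0, 29.5, 38.6] [43.0, -29.2, 38.4]
244 [39.5, -1.8, 36.8] [39.3, 30.3, 36.3] [39.4, -29.9, 36.4]
252 [34.6, -1.9, 31.1] [33.7, 32.4, 28.5] [34.0, -31.7, 29.1]
260 [5.1, -2.4, -43.4] [4.4, 51.0, -45.3] [4.9, -48.9, -44.3]
268 [-0.2, -2.4, -43.9] [-0.4, 51.0, -44.1] [-0.7, -49.5, -45.4]
```

View pics/w4.png

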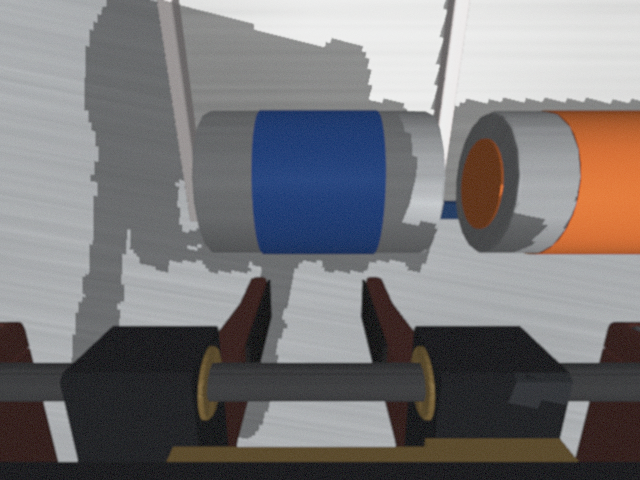

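The can is back at the lip, aligned, with the tips below mid-height. Now approaching.

Call:
{"method": "move_arm", "body": {
  "rows": [
    {"tx":0.05,"ty":0,"tz":0,"wx":0,"wy":0,"wz":0,"gripper":0},
    {"tx":0.1,"ty":0,"tz":0,"wx":0,"wy":0,"wz":0,"gripper":0},
    {"tx":0.14,"ty":0,"tz":0,"wx":0,"wy":0,"wz":0,"gripper":0},
    {"tx":0.16,"ty":0,"tz":0,"wx":0,"wy":0,"wz":0,"gripper":0},
    {"tx":0.18,"ty":0,"tz":0,"wx":0,"wy":0,"wz":0,"gripper":0},
    {"tx":0.2,"ty":0,"tz":0,"wx":0,"wy":0,"wz":0,"gripper":0},
    {"tx":0.22,"ty":0,"tz":-0.003,"wx":0,"wy":0,"wz":0,"gripper":0},
    {"tx":0.24,"ty":0,"tz":-0.006,"wx":0,"wy":0,"wz":0,"gripper":0},
    {"tx":0.26,"ty":0,"tz":-0.009,"wx":0,"wy":0,"wz":0,"gripper":0}
  ]
}}

```text
t: 7.15
tool_pos: [448.3, 12.2, 48.8]
tcp_rot: [0.0, 0.995, 0.095, 0.0]
wrist_force: [-2.2, -0.0, 1.7]
opening: 0.499
```

Call:
{"method": "move_arm", "body": {
  "rows": [
    {"tx":0.02,"ty":0,"tz":-0.003,"wx":0,"wy":0,"wz":0,"gripper":0},
    {"tx":0.04,"ty":0,"tz":-0.006,"wx":0,"wy":0,"wz":0,"gripper":0},
    {"tx":0.06,"ty":0,"tz":-0.008,"wx":0,"wy":0,"wz":0,"gripper":0},
    {"tx":0.08,"ty":0,"tz":-0.011,"wx":0,"wy":0,"wz":0,"gripper":0}
  ]
}}

```text
t: 7.65
tool_pos: [456.1, 13.8, 49.8]
tcp_rot: [-0.0, 0.995, 0.095, -0.0]
wrist_force: [-2.2, 0.0, 0.5]
opening: 0.499
```

The force is now only about 2 N, so the push is gentle. Continuing up the slope.

Call:
{"method": "move_arm", "body": {
  "rows": [
    {"tx":0.022,"ty":0,"tz":-0.003,"wx":0,"wy":0,"wz":0,"gripper":0},
    {"tx":0.045,"ty":0,"tz":-0.006,"wx":0,"wy":0,"wz":0,"gripper":0},
    {"tx":0.07,"ty":0,"tz":-0.01,"wx":0,"wy":0,"wz":0,"gripper":0},
    {"tx":0.095,"ty":0,"tz":-0.013,"wx":0,"wy":0,"wz":0,"gripper":0},
    {"tx":0.12,"ty":0,"tz":-0.017,"wx":0,"wy":0,"wz":0,"gripper":0},
    {"tx":0.145,"ty":0,"tz":-0.02,"wx":0,"wy":0,"wz":0,"gripper":0},
    {"tx":0.17,"ty":0,"tz":-0.024,"wx":0,"wy":0,"wz":0,"gripper":0},
    {"tx":0.195,"ty":0,"tz":-0.027,"wx":0,"wy":0,"wz":0,"gripper":0},
    {"tx":0.22,"ty":0,"tz":-0.031,"wx":0,"wy":0,"wz":0,"gripper":0},
    {"tx":0.245,"ty":0,"tz":-0.034,"wx":0,"wy":0,"wz":0,"gripper":0}
  ]
}}

```text
t: 8.9
tool_pos: [480.3, 18.4, 53.3]
tcp_rot: [-0.0, 0.995, 0.095, -0.0]
wrist_force: [-2.1, -1.6, 1.3]
opening: 0.499
```

```bash
python3 - <<'E' 2>/dev/null
from h import *
c=cap('wrist','w5');o=manip.observe();T=o['tool_pos'];print(o['t'],T.round(1),o['wrist_force'].round(1))
E
```

```text
8.95 [480.6  18.4  53.3] [-1.3  0.3  0.3]
```

View pics/w5.png

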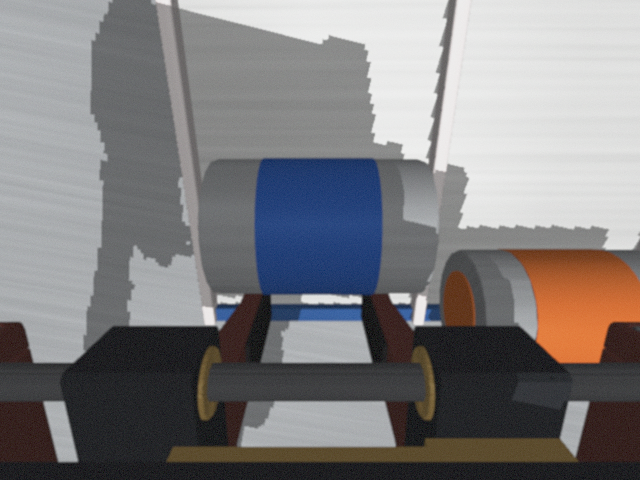

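Call:
{"method": "move_arm", "body": {
  "rows": [
    {"tx":0.025,"ty":0,"tz":-0.003,"wx":0,"wy":0,"wz":0,"gripper":0},
    {"tx":0.05,"ty":0,"tz":-0.007,"wx":0,"wy":0,"wz":0,"gripper":0},
    {"tx":0.075,"ty":0,"tz":-0.01,"wx":0,"wy":0,"wz":0,"gripper":0},
    {"tx":0.1,"ty":0,"tz":-0.014,"wx":0,"wy":0,"wz":0,"gripper":0},
    {"tx":0.125,"ty":0,"tz":-0.017,"wx":0,"wy":0,"wz":0,"gripper":0},
    {"tx":0.15,"ty":0,"tz":-0.021,"wx":0,"wy":0,"wz":0,"gripper":0},
    {"tx":0.175,"ty":0,"tz":-0.024,"wx":0,"wy":0,"wz":0,"gripper":0},
    {"tx":0.2,"ty":0,"tz":-0.028,"wx":0,"wy":0,"wz":0,"gripper":0},
    {"tx":0.225,"ty":0,"tz":-0.031,"wx":0,"wy":0,"wz":0,"gripper":0},
    {"tx":0.25,"ty":0,"tz":-0.035,"wx":0,"wy":0,"wz":0,"gripper":0}
  ]
}}

```text
t: 10.2
tool_pos: [504.8, 23.1, 56.7]
tcp_rot: [-0.0, 0.995, 0.095, -0.0]
wrist_force: [-1.7, -0.5, 1.6]
opening: 0.502
```

Call:
{"method": "move_arm", "body": {
  "rows": [
    {"tx":0.025,"ty":0,"tz":-0.003,"wx":0,"wy":0,"wz":0,"gripper":0},
    {"tx":0.05,"ty":0,"tz":-0.007,"wx":0,"wy":0,"wz":0,"gripper":0},
    {"tx":0.075,"ty":0,"tz":-0.01,"wx":0,"wy":0,"wz":0,"gripper":0},
    {"tx":0.1,"ty":0,"tz":-0.014,"wx":0,"wy":0,"wz":0,"gripper":0},
    {"tx":0.125,"ty":0,"tz":-0.017,"wx":0,"wy":0,"wz":0,"gripper":0},
    {"tx":0.15,"ty":0,"tz":-0.021,"wx":0,"wy":0,"wz":0,"gripper":0},
    {"tx":0.175,"ty":0,"tz":-0.024,"wx":0,"wy":0,"wz":0,"gripper":0},
    {"tx":0.2,"ty":0,"tz":-0.028,"wx":0,"wy":0,"wz":0,"gripper":0},
    {"tx":0.225,"ty":0,"tz":-0.031,"wx":0,"wy":0,"wz":0,"gripper":0},
    {"tx":0.25,"ty":0,"tz":-0.035,"wx":0,"wy":0,"wz":0,"gripper":0}
  ]
}}

```text
t: 11.45
tool_pos: [529.3, 27.8, 60.3]
tcp_rot: [0.0, 0.995, 0.095, 0.0]
wrist_force: [-1.6, 0.6, 1.1]
opening: 0.502
```

```bash
python3 - <<'E' 2>/dev/null
from h import *
c=cap('wrist','w6');o=manip.observe();T=o['tool_pos'];print(o['t'],T.round(1),o['wrist_force'].round(1))
E
```

```text
11.5 [529.7  27.9  60.3] [-0.7 -0.2 -0.3]
```

View pics/w6.png

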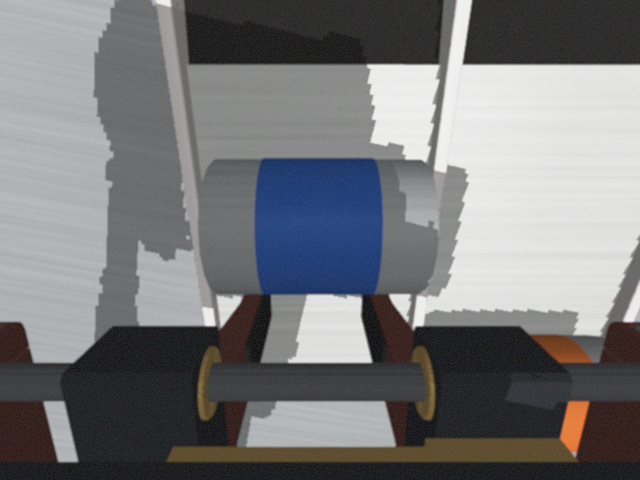

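The can is still square and in contact, pan edge visible at row ~65. Forces stay under 2 N. Continuing.

Call:
{"method": "move_arm", "body": {
  "rows": [
    {"tx":0.025,"ty":0,"tz":-0.003,"wx":0,"wy":0,"wz":0,"gripper":0},
    {"tx":0.05,"ty":0,"tz":-0.007,"wx":0,"wy":0,"wz":0,"gripper":0},
    {"tx":0.075,"ty":0,"tz":-0.01,"wx":0,"wy":0,"wz":0,"gripper":0},
    {"tx":0.1,"ty":0,"tz":-0.014,"wx":0,"wy":0,"wz":0,"gripper":0},
    {"tx":0.125,"ty":0,"tz":-0.017,"wx":0,"wy":0,"wz":0,"gripper":0},
    {"tx":0.15,"ty":0,"tz":-0.021,"wx":0,"wy":0,"wz":0,"gripper":0},
    {"tx":0.175,"ty":0,"tz":-0.024,"wx":0,"wy":0,"wz":0,"gripper":0},
    {"tx":0.2,"ty":0,"tz":-0.028,"wx":0,"wy":0,"wz":0,"gripper":0},
    {"tx":0.225,"ty":0,"tz":-0.031,"wx":0,"wy":0,"wz":0,"gripper":0},
    {"tx":0.25,"ty":0,"tz":-0.035,"wx":0,"wy":0,"wz":0,"gripper":0}
  ]
}}

```text
t: 12.75
tool_pos: [553.9, 32.6, 63.8]
tcp_rot: [-0.0, 0.995, 0.095, -0.0]
wrist_force: [-2.1, 0.3, 1.4]
opening: 0.505
```

Call:
{"method": "move_arm", "body": {
  "rows": [
    {"tx":0.025,"ty":0,"tz":-0.003,"wx":0,"wy":0,"wz":0,"gripper":0},
    {"tx":0.05,"ty":0,"tz":-0.007,"wx":0,"wy":0,"wz":0,"gripper":0},
    {"tx":0.075,"ty":0,"tz":-0.01,"wx":0,"wy":0,"wz":0,"gripper":0},
    {"tx":0.1,"ty":0,"tz":-0.014,"wx":0,"wy":0,"wz":0,"gripper":0},
    {"tx":0.125,"ty":0,"tz":-0.017,"wx":0,"wy":0,"wz":0,"gripper":0},
    {"tx":0.15,"ty":0,"tz":-0.021,"wx":0,"wy":0,"wz":0,"gripper":0},
    {"tx":0.175,"ty":0,"tz":-0.024,"wx":0,"wy":0,"wz":0,"gripper":0},
    {"tx":0.2,"ty":0,"tz":-0.028,"wx":0,"wy":0,"wz":0,"gripper":0},
    {"tx":0.225,"ty":0,"tz":-0.031,"wx":0,"wy":0,"wz":0,"gripper":0},
    {"tx":0.25,"ty":0,"tz":-0.035,"wx":0,"wy":0,"wz":0,"gripper":0}
  ]
}}

```text
t: 14.0
tool_pos: [578.4, 37.3, 67.2]
tcp_rot: [0.0, 0.995, 0.095, -0.0]
wrist_force: [-1.8, -0.1, 1.3]
opening: 0.5
```

```bash
python3 - <<'E' 2>/dev/null
from h import *
c=cap('wrist','w7');o=manip.observe();T=o['tool_pos'];print(o['t'],T.round(1),o['wrist_force'].round(1))
E
```

```text
14.05 [578.8  37.4  67.3] [-0.6  0.   0.4]
```

View pics/w7.png

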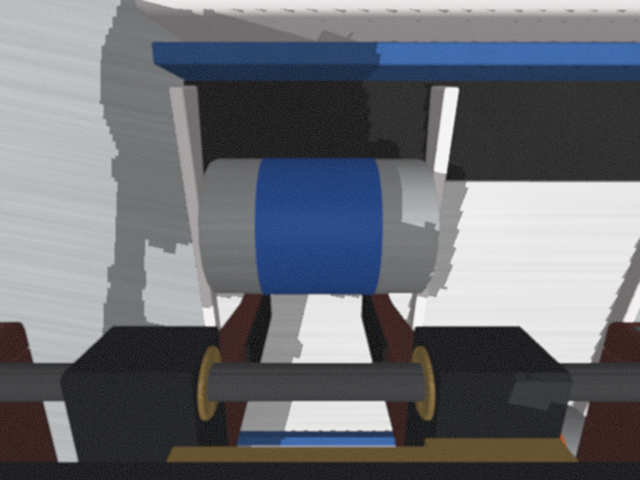

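The can's centre is at about deck x = 157. I'll take the last 15–20 mm more slowly.

Call:
{"method": "move_arm", "body": {
  "rows": [
    {"tx":0.02,"ty":0,"tz":-0.003,"wx":0,"wy":0,"wz":0,"gripper":0},
    {"tx":0.04,"ty":0,"tz":-0.006,"wx":0,"wy":0,"wz":0,"gripper":0},
    {"tx":0.06,"ty":0,"tz":-0.008,"wx":0,"wy":0,"wz":0,"gripper":0},
    {"tx":0.08,"ty":0,"tz":-0.011,"wx":0,"wy":0,"wz":0,"gripper":0},
    {"tx":0.1,"ty":0,"tz":-0.014,"wx":0,"wy":0,"wz":0,"gripper":0},
    {"tx":0.12,"ty":0,"tz":-0.017,"wx":0,"wy":0,"wz":0,"gripper":0},
    {"tx":0.14,"ty":0,"tz":-0.02,"wx":0,"wy":0,"wz":0,"gripper":0},
    {"tx":0.16,"ty":0,"tz":-0.022,"wx":0,"wy":0,"wz":0,"gripper":0},
    {"tx":0.175,"ty":0,"tz":-0.024,"wx":0,"wy":0,"wz":0,"gripper":0},
    {"tx":0.19,"ty":0,"tz":-0.027,"wx":0,"wy":0,"wz":0,"gripper":0}
  ]
}}

```text
t: 15.3
tool_pos: [597.1, 40.9, 69.9]
tcp_rot: [-0.0, 0.995, 0.095, 0.0]
wrist_force: [-0.5, 0.9, -0.4]
opening: 0.503
```

```bash
python3 - <<'E' 2>/dev/null
from h import *
c=cap('wrist','w8');o=manip.observe();T=o['tool_pos'];print(o['t'],T.round(1),o['wrist_force'].round(1))
E
```

```text
15.35 [597.2  40.9  70. ] [ 0.  -0.3  0.8]
```

View pics/w8.png

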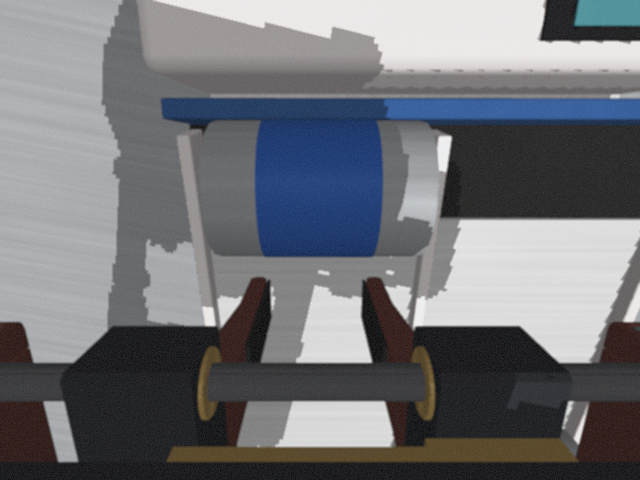

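The can has rolled off the fingertips and lies against the blue plate. Backing off gently and rising to check that it stays.

Call:
{"method": "move_arm", "body": {
  "rows": [
    {"tx":0,"ty":0,"tz":0,"wx":0,"wy":0,"wz":0,"gripper":0},
    {"tx":-0.1,"ty":0,"tz":-0.05,"wx":0,"wy":0,"wz":0,"gripper":0},
    {"tx":-0.25,"ty":0,"tz":-0.3,"wx":0,"wy":0,"wz":0,"gripper":0},
    {"tx":-0.4,"ty":0,"tz":-0.8,"wx":0,"wy":0,"wz":0,"gripper":0},
    {"tx":-0.4,"ty":0,"tz":-1,"wx":0,"wy":0,"wz":0,"gripper":1},
    {"tx":-0.4,"ty":0,"tz":-1,"wx":0,"wy":0,"wz":0,"gripper":1}
  ]
}}

```text
t: 16.1
tool_pos: [558.6, 33.3, 171.7]
tcp_rot: [0.0, 0.995, 0.095, 0.002]
wrist_force: [-0.7, -0.1, -0.2]
opening: 0.312
```

```bash
python3 - <<'E' 2>/dev/null
from h import *
c=cap('scene','s9');o=manip.observe();T=o['tool_pos'];print(o['t'],T.round(1),o['wrist_force'].round(1),o['opening'])
cv2.imwrite('pics/cs9.png',cv2.resize(c['image'][150:390,200:480],(700,600),interpolation=2))
E
```

```text
16.15 [558.   33.3 169.5] [-0.  -0.5 -0.2] 0.2657659731907554
```

View pics/cs9.png

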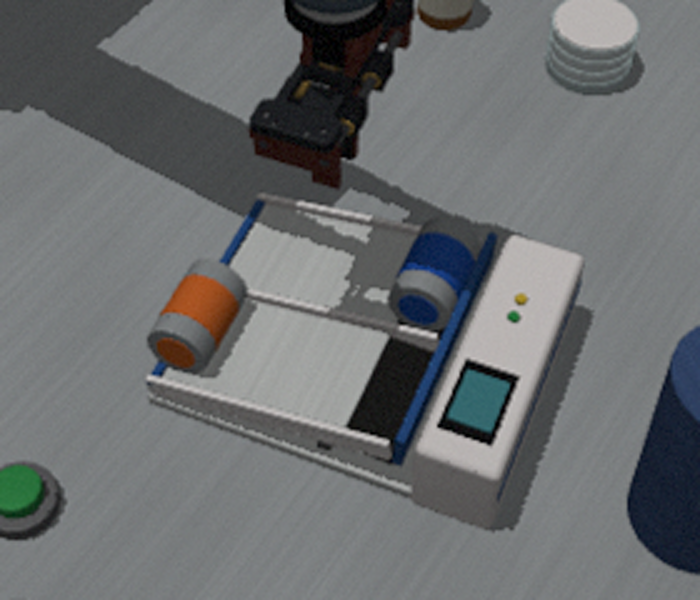

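The blue can is home against the plate and the orange can is still parked at the foot. On to the small button, with the gripper closed.

Call:
{"method": "move_arm", "body": {
  "rows": [
    {"tx":-0.23,"ty":0.48,"tz":0,"wx":0,"wy":0,"wz":0,"gripper":1},
    {"tx":-0.456,"ty":0.97,"tz":0,"wx":0,"wy":0,"wz":0,"gripper":1},
    {"tx":-0.456,"ty":0.97,"tz":0,"wx":0,"wy":0,"wz":0,"gripper":1}
  ]
}}

```text
t: 16.52
tool_pos: [529.9, -73.3, 166.9]
tcp_rot: [-0.0, 0.996, 0.093, -0.002]
wrist_force: [-0.2, 0.1, -0.4]
opening: 0.004
```

Call:
{"method": "move_arm", "body": {
  "rows": [
    {"tx":-0.23,"ty":0.48,"tz":0,"wx":0,"wy":0,"wz":0,"gripper":1},
    {"tx":-0.456,"ty":0.97,"tz":0,"wx":0,"wy":0,"wz":0,"gripper":1},
    {"tx":-0.456,"ty":0.97,"tz":0,"wx":0,"wy":0,"wz":0,"gripper":1}
  ]
}}

```text
t: 16.9
tool_pos: [503.9, -176.2, 167.6]
tcp_rot: [-0.001, 0.996, 0.093, -0.002]
wrist_force: [-0.3, 0.5, -0.4]
opening: 0.007
```

Call:
{"method": "move_arm", "body": {
  "rows": [
    {"tx":-0.23,"ty":0.48,"tz":0,"wx":0,"wy":0,"wz":0,"gripper":1},
    {"tx":-0.456,"ty":0.97,"tz":0,"wx":0,"wy":0,"wz":0,"gripper":1},
    {"tx":-0.456,"ty":0.97,"tz":0,"wx":0,"wy":0,"wz":0,"gripper":1}
  ]
}}

```text
t: 17.27
tool_pos: [478.0, -279.2, 167.9]
tcp_rot: [-0.001, 0.996, 0.093, -0.001]
wrist_force: [-0.0, 0.3, -0.4]
opening: 0.007
```

Call:
{"method": "move_arm", "body": {
  "rows": [
    {"tx":-0.23,"ty":0.48,"tz":0,"wx":0,"wy":0,"wz":0,"gripper":1},
    {"tx":-0.456,"ty":0.97,"tz":0,"wx":0,"wy":0,"wz":0,"gripper":1},
    {"tx":-0.456,"ty":0.97,"tz":0,"wx":0,"wy":0,"wz":0,"gripper":1},
    {"tx":-0.456,"ty":0.97,"tz":0,"wx":0,"wy":0,"wz":0,"gripper":1}
  ]
}}

```text
t: 17.77
tool_pos: [453.0, -380.2, 169.0]
tcp_rot: [-0.001, 0.995, 0.096, -0.0]
wrist_force: [-0.2, 0.3, -0.2]
opening: 0.007
```

```bash
python3 - <<'E' 2>/dev/null
from h import *
c=cap('wrist','w10');o=manip.observe();T=o['tool_pos'];print(o['t'],T.round(1),o['wrist_force'].round(1),o['opening'])
hsv=cv2.cvtColor(c['image'],cv2.COLOR_BGR2HSV); m=cv2.inRange(hsv,(50,100,50),(75,255,255))
k,l,st,ce=cv2.connectedComponentsWithStats(m)
for i in range(1,k):
    if st[i,4]>40: print(st[i],ce[i].round(1),P(c,int(ce[i][0]),int(ce[i][1])).round(1))
s=load('scene0')
print(proj(s,[452,-382,21]))
E
```

```text
17.825 [ 453.1 -380.1  169.3] [-0.1  0.   0.3] 0.002554737115229967
[ 318   91   53   57 2332] [343.9 119. ] [ 544.4 -384.6   30.5]
[ 189  168   53   51 2080] [214.8 193. ] [ 467.2 -292.1   29.9]
[301 211  34  35 940] [317.7 228.1] [ 451.4 -382.1   22.4]
(np.float64(169.30214718455505), np.float64(377.43052870426834))
```

View pics/w10.png

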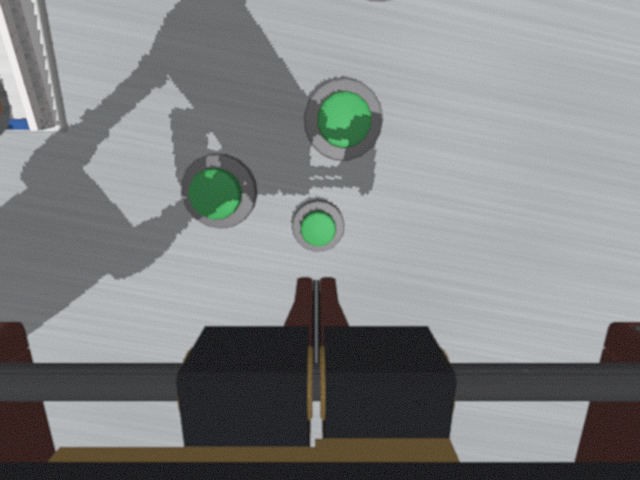

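The small button is at (318,228), which gives (451.5,-382,22), just off the tool axis. Descending and then pressing.

Call:
{"method": "move_arm", "body": {
  "rows": [
    {"tx":-0.018,"ty":0.016,"tz":0.5,"wx":0,"wy":0,"wz":0,"gripper":1},
    {"tx":-0.018,"ty":0.016,"tz":0.95,"wx":0,"wy":0,"wz":0,"gripper":1},
    {"tx":-0.018,"ty":0.016,"tz":0.95,"wx":0,"wy":0,"wz":0,"gripper":1}
  ]
}}

```text
t: 18.2
tool_pos: [449.3, -380.5, 70.6]
tcp_rot: [-0.003, 0.995, 0.096, -0.003]
wrist_force: [-0.4, 0.2, 1.1]
opening: 0.006
```

Call:
{"method": "move_arm", "body": {
  "rows": [
    {"tx":0,"ty":0,"tz":0.25,"wx":0,"wy":0,"wz":0,"gripper":1},
    {"tx":0,"ty":0,"tz":0.42,"wx":0,"wy":0,"wz":0,"gripper":1},
    {"tx":0,"ty":0,"tz":0.44,"wx":0,"wy":0,"wz":0,"gripper":1},
    {"tx":0,"ty":0,"tz":0.44,"wx":0,"wy":0,"wz":0,"gripper":1}
  ]
}}

```text
t: 18.7
tool_pos: [450.9, -384.3, 32.1]
tcp_rot: [0.0, 0.995, 0.095, 0.0]
wrist_force: [0.3, -0.8, 0.1]
opening: 0.004
```

Call:
{"method": "move_arm", "body": {
  "rows": [
    {"tx":0,"ty":-0.015,"tz":0.05,"wx":0,"wy":0,"wz":0,"gripper":1},
    {"tx":0,"ty":-0.015,"tz":0.08,"wx":0,"wy":0,"wz":0,"gripper":1},
    {"tx":0,"ty":-0.015,"tz":0.11,"wx":0,"wy":0,"wz":0,"gripper":1},
    {"tx":0,"ty":-0.015,"tz":0.14,"wx":0,"wy":0,"wz":0,"gripper":1},
    {"tx":0,"ty":-0.015,"tz":0.16,"wx":0,"wy":0,"wz":0,"gripper":1},
    {"tx":0,"ty":-0.015,"tz":0.16,"wx":0,"wy":0,"wz":0,"gripper":1}
  ]
}}

```text
t: 19.45
tool_pos: [450.3, -382.8, 17.2]
tcp_rot: [0.0, 0.995, 0.095, 0.0]
wrist_force: [-3.5, 4.4, 11.9]
opening: 0.005
```

Call:
{"method": "move_arm", "body": {
  "rows": [
    {"tx":0,"ty":0,"tz":0.01,"wx":0,"wy":0,"wz":0,"gripper":1},
    {"tx":0,"ty":0,"tz":0.02,"wx":0,"wy":0,"wz":0,"gripper":1},
    {"tx":0,"ty":0,"tz":0.02,"wx":0,"wy":0,"wz":0,"gripper":1}
  ]
}}

```text
t: 19.82
tool_pos: [450.4, -382.8, 17.0]
tcp_rot: [0.001, 0.995, 0.095, 0.001]
wrist_force: [-6.7, 6.4, 20.1]
opening: 0.008
```

```bash
python3 - <<'E' 2>/dev/null
from h import *
c=cap('scene','s11');o=manip.observe();print(o['t'],o['tool_pos'].round(2),o['wrist_force'].round(1),o['moment'].round(2))
cv2.imwrite('pics/cs11.png',cv2.resize(c['image'][310:430,110:250],(700,600),interpolation=2))
E
```

```text
19.875 [ 450.41 -382.84   17.02] [-8.   7.4 21.2] [1.32 1.37 0.03]
```

View pics/cs11.png

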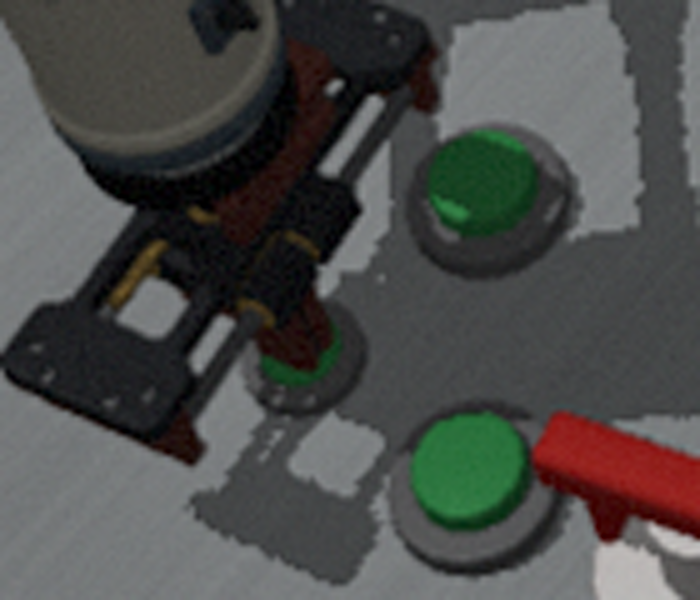

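Force rose from 12 to 21 N with no further travel, so it's on a hard stop. I'll check that the stop is the button and not the rim of the housing.

```bash
python3 - <<'E' 2>/dev/null
from h import *
c=load('w10');z=c['range_z']; f=240/np.tan(np.radians(c['fovy'])/2)
v,u=np.mgrid[195:260,285:350];v=v.ravel();u=u.ravel();zz=z[v,u]
p=(np.c_[(u-c['cx'])*zz/f,(v-c['cy'])*zz/f,zz,np.ones(len(u))]@c['extrinsics'].T)[:,:3][zz>0]
r=np.hypot(p[:,0]-451.4,p[:,1]+382.1)
for a in range(0,40,2):
    k=(r>=a)&(r<a+2); print(a,k.sum(),np.percentile(p[k,2],[10,50,90]).round(1))
for tag in('scene0','s11'):
    c=load(tag)
    for q in[(170,383),(168,383),(166,382),(172,384),(177,385),(160,384),(181,380)]: print(tag,q,P(c,*q,0).round(1))
E
```

```text
0 17 [21.8 22.5 23.1]
2 49 [21.5 22.3 23.1]
4 75 [21.5 22.2 23.4]
6 114 [21.4 22.4 23.1]
8 147 [21.3 22.3 23.1]
10 174 [21.5 22.4 23.1]
12 240 [18.1 21.9 22.9]
14 261 [12.2 20.3 22.4]
16 193 [11.5 12.5 20.9]
18 242 [11.4 12.2 13.2]
20 370 [ 7.  12.1 13.1]
22 356 [ 0.1 11.  12.8]
24 267 [-0.4  0.6 11.8]
26 248 [-0.5  0.4  1.4]
28 328 [-0.7  0.4  1.4]
30 286 [-0.5  0.4  1.3]
32 238 [-0.4  0.5  1.3]
34 198 [-0.5  0.4  1.2]
36 163 [-0.6  0.3  1.1]
38 93 [-0.4  0.4  1.2]
scene0 (170, 383) [ 462.8 -390.3   23.6]
scene0 (168, 383) [ 459.2 -392.3   22.8]
scene0 (166, 382) [ 455.  -393.2   23.7]
scene0 (172, 384) [ 465.2 -388.6   19.2]
scene0 (177, 385) [ 471.8 -383.4   13.8]
scene0 (160, 384) [ 441.2 -399.7   10.8]
scene0 (181, 380) [ 469.7 -370.8   11.5]
s11 (170, 383) [ 461.8 -389.9   21.6]
s11 (168, 383) [ 454.4 -390.2   13.8]
s11 (166, 382) [ 449.5 -390.8   13.6]
s11 (172, 384) [ 464.1 -388.2   17.2]
s11 (177, 385) [ 471.1 -383.1   12.3]
s11 (160, 384) [ 441.3 -399.8   11. ]
s11 (181, 380) [ 469.  -370.5   10.2]
```

The housing rim is at 12 mm, and the button went from 22 to about 16 mm, which is the full 6 mm of travel with the rim untouched. Letting go.

Call:
{"method": "move_arm", "body": {
  "rows": [
    {"tx":0,"ty":0,"tz":-0.1,"wx":0,"wy":0,"wz":0,"gripper":1},
    {"tx":0,"ty":0,"tz":-0.4,"wx":0,"wy":0,"wz":0,"gripper":1},
    {"tx":0,"ty":0,"tz":-0.9,"wx":0,"wy":0,"wz":0,"gripper":1},
    {"tx":0,"ty":0,"tz":-1,"wx":0,"wy":0,"wz":0,"gripper":1},
    {"tx":0,"ty":0,"tz":-1,"wx":0,"wy":0,"wz":0,"gripper":1},
    {"tx":0,"ty":0,"tz":-1,"wx":0,"wy":0,"wz":0,"gripper":1}
  ]
}}

```text
t: 20.62
tool_pos: [449.4, -382.0, 110.5]
tcp_rot: [-0.001, 0.995, 0.095, -0.001]
wrist_force: [-0.5, -0.0, -0.5]
opening: 0.006
```

```bash
python3 - <<'E' 2>/dev/null
from h import *
c=cap('wrist','w12');cap('scene','s12');o=manip.observe();print(o['t'],o['tool_pos'].round(1),o['wrist_force'].round(1))
hsv=cv2.cvtColor(c['image'],cv2.COLOR_BGR2HSV); m=cv2.inRange(hsv,(50,100,50),(75,255,255))
k,l,st,ce=cv2.connectedComponentsWithStats(m)
for i in range(1,k):
    if st[i,4]>40: print(ce[i].round(1),P(c,int(ce[i][0]),int(ce[i][1])).round(1))
E
```

```text
20.725 [ 449.4 -382.   110.6] [ 0.9  0.1 -0.4]
[348.8 108.6] [ 544.  -384.9   29.9]
[189.9 200.5] [ 467.1 -292.7   30.3]
[316.5 242.5] [ 452.  -382.2   22. ]
```

View pics/s12.png

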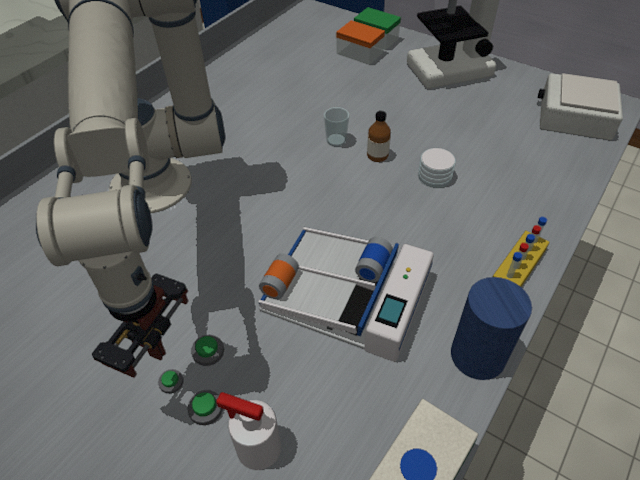

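The blue can is home at (375,258), the orange can is parked at (279,275), the button is back up at 22 mm, and the arm is clear.

```bash
python3 -c "
from h import *
print(job.finish_job())"
```

```text
the job is handed in; nothing more can be done
None
```

I pushed the blue canister up the left lane with two fingertips at about 20 mm/s. It dropped into the pan against the blue stop plate. I then pressed the smallest green button and let go. The job was handed in at about 21 s, and it gave no verdict.

**First contact went wrong:** my first contact was too high. The fingertips turned out to be at the reported TCP height, not 25 mm ahead of it. They pressed on the canister's upper back with about 20 N and moved it about 4 mm. I eased off slowly, so it returned those 4 mm to the lip. I lowered the tips and pushed again, and wrist force readings then stayed at about 3 N or less.

**Last checks:**
- **Canisters:** the last picture shows the blue canister still at the plate and the orange one at the foot of its lane.
- **Button:** it went down to a hard stop, from 22 mm to about 16 mm, which is its full 6 mm travel. The force reached 21 N at the stop. After release its top was back at 22 mm.
- **Everything else:** the other objects look undisturbed in the last picture, and the arm is clear.

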